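# Find the till's concealed release pad and pop the cash drawer

### The arm

A 6-joint arm with a two-finger parallel gripper is mounted at the origin on the work surface. World frame = base frame: x ahead of the robot, y to its left, z up, the work surface at z = 0. Lengths are in mm, angles in rad, forces in N, time in s.
With the tool pointing down it reaches from about 400 to 925 mm from the base axis. Payload 12.5 kg.
Tool frame: the origin (TCP) lies at the very end of the fingers, on their centre line; the grasp point (between the pads) lies 19 mm behind it; z points along the fingers, x is the direction in which the jaws open and shut, and the axes are right-handed (so a half turn about z gives the same grasp; the last joint's range is limited). The gripper opens to 95 mm and grips with 3 to 60 N. Pads are 20 mm wide; open, the fingers measure 119 mm over their backs; the gripper's body (75 mm by 180 mm) begins 59 mm behind the grasp point.
Start: joints at [1.225, 0.491, 1.559, -0, 1.092, -0.106], TCP at [148.424, 607.138, 214.661] pointing down, gripper open.
Joint ranges: [-3.1, 3.1], [-0.84, 2.19], [0.05, 2.79], [-1.13, 4.28], [0.06, 2.93], [-2.69, 2.69]. Speed limits (rad/s): [2.22, 2.22, 2.79, 3.14, 3.14, 3.14].

### API

Orientations are given as [roll, pitch, yaw] about the fixed x, y, z axes, in that order (R = Rz(yaw) Ry(pitch) Rx(roll)).
In Python, from cell import env gives the robot as it stands.
- The arm moves only by the tool arm_command, never from a script. Its argument "motion" is one flat list of numbers, 7 for each row, row after row: the opening, from -1 (shut) to 1 (fully open), then the shift along the tool's x, y, z in mm, then the turn, a rotation vector about the tool's x, y, z in degrees. In form: [fingers, dx, dy, dz, rx, ry, rz, fingers, dx, dy, dz, rx, ry, rz, ...]. A call has 1 to 20 rows; each row is the pose to reach, as a shift and turn from the pose commanded when the call began, along the tool's axes at that moment; what a row does not reach only later rows make up. A row lasts 1/10 s, in which the tool goes at most 50 mm and 8.59 degrees, less where a joint would pass 70% of its speed; a pose out of reach is approached as far as the arm can. A call with a gripper value outside its range is refused whole. The fingers move at their own pace and stop on an object; the grip force is fixed at half the most. Time passes only in rows, so rows that repeat a pose let the fingers close. It gives the time, the measured TCP pose, the force and the opening at its end, in the units of the state.
- env.state(): the state, without advancing time (a new reading comes with each control period).
- env.read_camera(name): name is "scene" or "top"; returns (picture, depth): 384x512x3 uint8, red, green, blue; 384x512 float32, mm along the optical axis (not along the pixel's ray), 0 where there is no reading.
- env.calibration(name): a dict with "fx", "fy", "cx", "cy" (pixels), "cam_to_world" (4x4, takes a point from camera to world coordinates). Camera axes: x right, y down, z forward; pixel columns grow to the right and rows downward; lengths in mm; the calibration is good to about 2 mm. A picture is of the moment at which its call begins. calibration takes no time and is no camera call.
- env.job_done(): hands the job in, once; it reports no verdict.
Trained networks look in the newest picture that a camera, given by its name, has taken for a name from the list of things; names that differ only in an ending like _2 or _b are one class to them, and where a whole thing is asked for, a point or a joint stands for the part that bears it (a point fixed in the world has none). Each returns a list of dicts, best first, with "confidence" (0 to 1); they miss things now and then, are a little off and sometimes report something else, mostly with a low value. They report only what shows in the picture. A call takes as long as a camera call.
- env.recognise(camera, label): "location" ([column, row] in pixels, amid what is visible of it).
- env.silhouettes(camera, label): "region" (384x512 bool, what is visible of it) and "location" ([column, row] in pixels, amid what is visible of it).
- env.spot_point(camera, label): "location" ([column, row] in pixels: a listed point, or the origin of a listed thing).
The state is a dict: "t": time; "joints": joint angles; "qvel": joint speeds; "tau": joint torques, N m; "eef_pos": TCP position; "tcp_rot": TCP orientation; "ft_force": force on the tool from outside, world axes, zero at the start; "moment": the same for the moment, N m; "opening": opening from 0.0 (shut) to 1.0 (fully open).
Only numpy, scipy, OpenCV 4.12 (cv2) and the standard library are available. Lean on these libraries where they do the work, as an engineer would, in place of code of your own. Each camera call takes 0.05 s, during which the arm holds its last target.

### The job

The cash drawer of the counter till is shut and has a concealed release: one of the six identical pads recessed in the till's flat top gives when pressed, the other five are blanks. With the tips of the fingers, feel from pad to pad until you find it and press it fully in, so that the drawer comes right out by itself, then come away. Do not touch the drawer, and leave everything standing on and around the till where it is: nothing is to be picked up.

Things in the scene. Friction and masses are not known exactly. Their poses are not given: they have to be found in the camera images.
- till: Cash till fixed to the counter: black case 250 (x) x 310 (y) x 90 mm high with a flat grey top panel. Origin: centre of its underside; x points to its back, y to its left side, z up. The top panel is at z = 90 mm and is pierced by six square windows 46 mm wide, in two rows of three (window centres at x = -76 and -12 mm, y = -66, 0 and +66 mm), each filled by a pad. The rear strip of the top (x above +30 mm) carries the dish and the stamp.
- drawer: Grey cash drawer in the till's front (-x) face, with no handle; front plate 270 mm wide, from 14 to 70 mm height. Its origin coincides with the till's origin when shut and slides up to 48 mm along the till's -x as it opens. It is geared to the release pad, coming out 6 mm for each millimetre that the pad goes in, and stays where it is left.
- pad_a: One of six identical steel pads, 43.5 mm square, set in the windows of the till's top panel with the pad's face 2 mm below the panel. Origin: centre of the pad's underside, 24 mm below its face; z up. Any pad may be in any window. Five of the six are rigid blanks; one, not told which, is the release: it sinks under a steady push of about 4 to 6 N, goes down 8 mm in all to a hard stop and stays where it is left (this reading is of its mounting and does not move with it).
- pad_b: One of six identical steel pads, 43.5 mm square, set in the windows of the till's top panel with the pad's face 2 mm below the panel. Origin: centre of the pad's underside, 24 mm below its face; z up. Any pad may be in any window. Five of the six are rigid blanks; one, not told which, is the release: it sinks under a steady push of about 4 to 6 N, goes down 8 mm in all to a hard stop and stays where it is left (this reading is of its mounting and does not move with it).
- pad_c: One of six identical steel pads, 43.5 mm square, set in the windows of the till's top panel with the pad's face 2 mm below the panel. Origin: centre of the pad's underside, 24 mm below its face; z up. Any pad may be in any window. Five of the six are rigid blanks; one, not told which, is the release: it sinks under a steady push of about 4 to 6 N, goes down 8 mm in all to a hard stop and stays where it is left (this reading is of its mounting and does not move with it).
- pad_d: One of six identical steel pads, 43.5 mm square, set in the windows of the till's top panel with the pad's face 2 mm below the panel. Origin: centre of the pad's underside, 24 mm below its face; z up. Any pad may be in any window. Five of the six are rigid blanks; one, not told which, is the release: it sinks under a steady push of about 4 to 6 N, goes down 8 mm in all to a hard stop and stays where it is left (this reading is of its mounting and does not move with it).
- pad_e: One of six identical steel pads, 43.5 mm square, set in the windows of the till's top panel with the pad's face 2 mm below the panel. Origin: centre of the pad's underside, 24 mm below its face; z up. Any pad may be in any window. Five of the six are rigid blanks; one, not told which, is the release: it sinks under a steady push of about 4 to 6 N, goes down 8 mm in all to a hard stop and stays where it is left (this reading is of its mounting and does not move with it).
- pad_f: One of six identical steel pads, 43.5 mm square, set in the windows of the till's top panel with the pad's face 2 mm below the panel. Origin: centre of the pad's underside, 24 mm below its face; z up. Any pad may be in any window. Five of the six are rigid blanks; one, not told which, is the release: it sinks under a steady push of about 4 to 6 N, goes down 8 mm in all to a hard stop and stays where it is left (this reading is of its mounting and does not move with it).
- stamp: Loose wooden hand stamp, 28 mm across, 40 mm high, standing on the till's rear strip. A bystander. Origin: centre of its underside.
- dish: Loose blue ceramic coin dish, 68 mm across, 26 mm high, on the till's rear strip. A bystander. Origin: centre of its underside.
- mug: Loose white mug, 80 mm across, 85 mm high. A bystander. Origin: centre of its underside.
- bowl: Loose white bowl, 140 mm across, 55 mm high. A bystander. Origin: centre of its underside.
- tea_box: Loose blue and white carton, 70 x 130 x 80 mm high. A bystander. Origin: centre of its underside.
- jam_jar: Loose amber jar with red lid, 68 mm across, 95 mm high. A bystander. Origin: centre of its underside.
- tin: Loose food tin, 74 mm across, 105 mm high. A bystander. Origin: centre of its underside.

How it is judged (in metres and radians):
On the way, in this order (a step that is already met when the one before it is completed fails the run):
1. a fingertip presses on one of the pads ((contact force between the fingers and pad_a above 0.5 N or contact force between the fingers and pad_b above 0.5 N or contact force between the fingers and pad_c above 0.5 N or contact force between the fingers and pad_d above 0.5 N or contact force between the fingers and pad_e above 0.5 N or contact force between the fingers and pad_f above 0.5 N)).
2. the drawer has come right out (x of drawer in the frame of till below -0.04 m), for 0.2 s.
At the end, for the whole second after the job is handed in: The drawer stands open at least 40 mm (of 48) and at rest, and every bystander is within 20 mm of where it began (x of drawer in the frame of till below -0.04 m and linear speed of drawer below 0.02 m/s and distance of each of stamp, dish, mug, bowl, tea_box, jam_jar, tin from where it was at the start of the episode below 0.02 m); the robot touches nothing.
It fails at once if the drawer is touched with more than 1 N by the robot (contact force between any of the fingers, the arm and drawer above 1 N).
It fails at once if a bystander is moved more than 20 mm, or lifted (not (distance of each of stamp, dish, mug, bowl, tea_box, jam_jar, tin from where it was at the start of the episode below 0.02 m)).
It also fails if it takes over 58 s, if anything falls off the work surface, if the arm or the gripper's body presses on something with over 40 N, if the wrist force passes 120 N, or if a joint passes its speed limit or range.

## Working session

There is one attempt and no reset: what is moved stays moved. The work goes in short steps, Python scripts to look and compute and a tool call to move; the robot and the scene stay as the last step left them, time stands still between calls to the robot, and variables do not carry over. Pictures are saved under pics/ and viewed, and the job is handed in when it is done.

Besides the shell and the picture viewer there is one more tool, called as name(argument=value, ...), one argument or row to a line, values as JSON. arm_command: Moves the arm, as the interface text tells. Its arguments: {"type":"object","properties":{"motion":{"type":"array","items":{"type":"number"}}},"required":["motion"]}

```bash
ls; mkdir -p pics
python3 - <<'E'
from cell import env
import cv2
print(env.state())
for n in ("scene","top"):
    p,d=env.read_camera(n); cv2.imwrite(f"pics/{n}0.png",p[:,:,::-1]); 
    import numpy as np; np.save(f"{n}_d.npy",d)
    print(env.calibration(n))
for l in ("till","drawer","pad_a","stamp","dish","mug","bowl","tea_box","jam_jar","tin"):
    print(l,[(np.round(r["location"]),round(r["confidence"],2)) for r in env.spot_point("top",l)])
E
```

```text
pics
{'t': 0.0, 'joints': array([ 1.22536946e+00,  4.91553023e-01,  1.55943428e+00,  3.89390743e-06,
        1.09169423e+00, -1.05584032e-01]), 'qvel': array([ 3.50458729e-04, -6.22016938e-04,  1.45625473e-03,  6.17303185e-05,
       -4.91842392e-04, -2.70549894e-04]), 'tau': array([ 1.67505721e-03, -6.12613320e+01, -2.58176923e+01,  6.93643838e-02,
        4.82197548e-02, -7.11585653e-05]), 'eef_pos': array([148.35603646, 606.89525008, 214.07103102]), 'tcp_rot': array([-3.14147446e+00,  1.08245595e-03,  1.33095176e+00]), 'ft_force': array([ 0.88554662, -0.19292825, -0.06664426]), 'moment': array([-0.00980206,  0.01057544,  0.02486044]), 'opening': 1.0032387939498861}
{'fx': 500.0760417659428, 'fy': 500.0760417659428, 'cx': 255.00869827479465, 'cy': 192.35923172947182, 'cam_to_world': array([[-6.74364791e-01,  5.95535285e-01, -4.36543071e-01,
         1.11916998e+03],
       [ 7.38395289e-01,  5.42185035e-01, -4.01008461e-01,
         5.23668908e+02],
       [-2.12756768e-03, -5.92767334e-01, -8.05370947e-01,
         9.94823900e+02],
       [ 0.00000000e+00,  0.00000000e+00,  0.0000
[... 331 characters left out ...]
   [-2.70772259e-02, -1.83281813e-01, -9.82687438e-01,
         1.00234630e+03],
       [ 0.00000000e+00,  0.00000000e+00,  0.00000000e+00,
         1.00000000e+00]])}
till [(array([289., 219.]), 0.87)]
drawer []
pad_a [(array([318., 249.]), 0.89), (array([262., 244.]), 0.85), (array([266., 216.]), 0.83), (array([291., 247.]), 0.81), (array([321., 226.]), 0.75), (array([292., 225.]), 0.68)]
stamp [(array([262., 244.]), 0.6), (array([265., 176.]), 0.52)]
dish [(array([311., 183.]), 0.74)]
mug [(array([204., 188.]), 0.86)]
bowl [(array([394., 236.]), 0.81)]
tea_box [(array([264., 156.]), 0.74), (array([261., 243.]), 0.26)]
jam_jar [(array([315., 155.]), 0.62)]
tin [(array([191., 240.]), 0.89)]
```

View pics/top0.png

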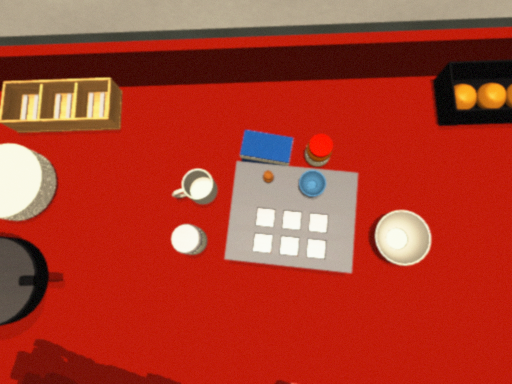

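View pics/scene0.png

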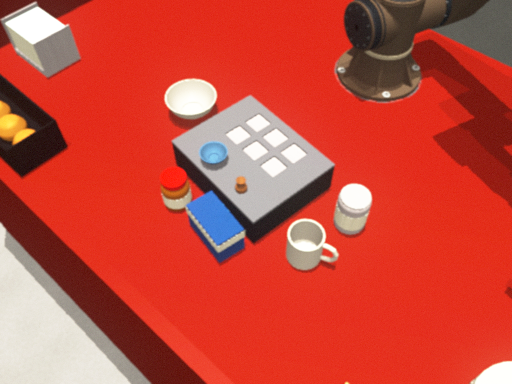

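```bash
cat > h.py <<'E'
import numpy as np
from cell import env
def ray(n,uv):
    c=env.calibration(n);M=c["cam_to_world"]
    r=np.array([(uv[0]-c["cx"])/c["fx"],(uv[1]-c["cy"])/c["fy"],1.])
    return M[:3,3],M[:3,:3]@r
def atz(n,uv,z):
    o,d=ray(n,uv); return o+d*(z-o[2])/d[2]
def cloud(n,D):
    c=env.calibration(n);M=c["cam_to_world"]
    v,u=np.mgrid[:384,:512]
    P=np.stack([(u-c["cx"])/c["fx"]*D,(v-c["cy"])/c["fy"]*D,D],-1)
    return P@M[:3,:3].T+M[:3,3]
E
python3 - <<'E'
from h import *
import cv2
for n in("top","scene"):
    D=np.load(n+"_d.npy");P=cloud(n,D)
    m=(D>0)&(abs(P[...,2]-90)<7)
    # region near till
    m&=(P[...,0]>200)&(P[...,0]<750)
    k,lab,st,_=cv2.connectedComponentsWithStats(m.astype(np.uint8))
    for i in np.argsort(-st[1:,4])[:3]+1:
        q=P[lab==i]; r=cv2.minAreaRect(q[:,:2].astype(np.float32)); print(n,st[i],r,np.median(q[:,2]),np.percentile(q[:,2],[5,95]))
# pads
env.read_camera("scene")
for l in("pad_a","till"):
  for n in("top","scene"):
    if n=="top": 
        env.read_camera("top")
    for r in env.recognise(n,l): print(l,n,np.round(r["location"],1),round(r["confidence"],2),np.round(atz(n,r["location"],88),1))
E
```

```text
top [  224   161   134   112 11565] ((543.7183837890625, -13.203842163085938), (310.54815673828125, 250.29718017578125), 82.49799346923828) 91.29528462613814 [88.24576972 94.08800655]
top [309 135  23  23 252] ((720.1572265625, -92.51883697509766), (56.68131637573242, 55.446929931640625), 88.08706665039062) 95.63774303592834 [87.82636025 96.81422947]
top [182 169  31  30 145] ((631.780029296875, 225.50819396972656), (77.76376342773438, 76.9212417602539), 89.37492370605469) 86.55205864948039 [83.82854038 89.06916206]
scene [ 172   95  163  129 9904] ((545.5017700195312, -14.07427978515625), (314.82122802734375, 253.55160522460938), 82.6705322265625) 89.32598118310989 [85.94313036 92.43759215]
scene [161 167  26  24 420] ((723.1261596679688, -91.82477569580078), (53.76726150512695, 60.41048049926758), 0.9635841846466064) 94.51813928635852 [87.08301982 96.61158277]
scene [  5  25  69  30 254] ((660.859130859375, -773.8698120117188), (101.42655181884766, 214.65431213378906), 33.918373107910156) 89.70710084333257 [83.71999907 96.20665157]
pad_a top [315.1 245. ] 0.9 [467.5 -68.1  88. ]
pad_a top [320.8 224.6] 0.8 [517.4 -84.7  88. ]
pad_a top [290.8 247.5] 0.64 [462.9  -8.3  88. ]
pad_a top [260.5 243.1] 0.56 [475.5  66.1  88. ]
pad_a top [289.8 223.7] 0.56 [521.6  -8.   88. ]
pad_a top [266.5 214.3] 0.53 [546.8  49.4  88. ]
pad_a scene [297.3 151.6] 0.8 [470.   65.3  88. ]
pad_a scene [274.6 165.1] 0.73 [538.1  52.6  88. ]
pad_a scene [263.4 119.3] 0.64 [444.4 -66.5  88. ]
pad_a scene [254.4 149.6] 0.62 [534.4 -15.   88. ]
pad_a scene [273.3 136.8] 0.55 [472.5  -8.8  88. ]
pad_a scene [239.5 136.6] 0.47 [527.8 -70.5  88. ]
till top [288.7 210.1] 0.84 [555.9  -6.5  88. ]
till scene [255.1 171.4] 0.82 [582.8  31.5  88. ]
```

The top view shows the till with its pads at about (262–318, 217–249). The pad row nearest the robot is the front one, and the dish and stamp stand on the far strip. The tin and mug are to the left and the bowl is to the right. Next I'll refine the pad centres from the white blobs.

Run:
```python
from h import *
import cv2
res={}
for n in("top","scene"):
    p=cv2.imread(f"pics/{n}0.png"); D=np.load(n+"_d.npy");P=cloud(n,D)
    m=(p.min(2)>190)
    t=np.deg2rad(-7.5);c=np.array([544.5,-13.6]);q=(P[...,:2]-c)@np.array([[np.cos(t),-np.sin(t)],[np.sin(t),np.cos(t)]])
    m&=(q[...,0]>-110)&(q[...,0]<25)&(abs(q[...,1])<105)
    k,lab,st,ce=cv2.connectedComponentsWithStats(m.astype(np.uint8))
    L=[];W=[]
    for i in range(1,k):
        if st[i,4]>80:
            w=atz(n,ce[i],88)[:2]; ql=(w-c)@np.array([[np.cos(t),-np.sin(t)],[np.sin(t),np.cos(t)]])
            l=[min((-76,-12),key=lambda v:abs(v-ql[0])),min((-66,0,66),key=lambda v:abs(v-ql[1]))]
            print(n,st[i,4],np.round(w,1),np.round(ql,1),l);L.append(l);W.append(w)
    L=np.array(L,float);W=np.array(W)
    a=L-L.mean(0);b=W-W.mean(0);th=np.arctan2((a[:,0]*b[:,1]-a[:,1]*b[:,0]).sum(),(a*b).sum())
    R=np.array([[np.cos(th),-np.sin(th)],[np.sin(th),np.cos(th)]])
    print(n,np.rad2deg(th),W.mean(0)-R@L.mean(0))
s=env.state();x=s["eef_pos"];y=s["tcp_rot"][2]
c=np.array([544.5,-13.6]);t=np.deg2rad(-7.5)
X=np.array([np.cos(y),np.sin(y)]);Y=np.array([np.sin(y),-np.cos(y)])
R=np.array([[np.cos(t),-np.sin(t)],[np.sin(t),np.cos(t)]])
for l in[(-76,66),(-76,0),(-76,-66),(-12,-66),(-12,0),(-12,66)]:
    w=c+R@l; print(l,np.round(w,1),"tool shift",np.round([(w-x[:2])@X,(w-x[:2])@Y],1))
```

```text
top 304 [539.8  52.9] [-13.3  65.3] [-12, 66]
top 302 [531.2 -12.7] [-13.3  -0.8] [-12, 0]
top 299 [522.7 -77.5] [-13.3 -66.2] [-12, -66]
top 319 [476.   61.1] [-77.6  65.1] [-76, 66]
top 323 [467.4  -4. ] [-77.7  -0.5] [-76, 0]
top 318 [459.1 -69.1] [-77.5 -66.1] [-76, -66]
top -7.491711407458922 [543.00025226 -13.95979368]
scene 259 [464.  -68.4] [-72.6 -64.9] [-76, -66]
scene 271 [527.6 -76.5] [ -8.6 -64.6] [-12, -66]
scene 276 [472.7  -3.1] [-72.5   1. ] [-76, 0]
scene 306 [535.9 -10.1] [-9.   2.3] [-12, 0]
scene 300 [481.5  62.2] [-72.3  66.9] [-76, 66]
scene 323 [544.9  54.2] [-8.4 67.3] [-12, 66]
scene -7.413331059863661 [548.08030289 -12.64634471]
(-76, 66) [477.8  61.8] tool shift [-451.6  449.5]
(-76, 0) [469.2  -3.7] tool shift [-517.2  456.6]
(-76, -66) [460.5 -69.1] tool shift [-582.8  463.8]
(-12, -66) [524.  -77.5] tool shift [-575.8  527.4]
(-12, 0) [532.6 -12. ] tool shift [-510.2  520.2]
(-12, 66) [541.2  53.4] tool shift [-444.6  513.1]
```

arm_command(
  motion=[-1, -444, 514, 20, 0, 0, -6.2, -1, -444, 514, 20, 0, 0, -6.2, -1, -444, 514, 20, 0, 0, -6.2, -1, -444, 514, 20, 0, 0, -6.2, -1, -444, 514, 20, 0, 0, -6.2, -1, -444, 514, 20, 0, 0, -6.2, -1, -444, 514, 20, 0, 0, -6.2, -1, -444, 514, 20, 0, 0, -6.2, -1, -444, 514, 20, 0, 0, -6.2, -1, -444, 514, 20, 0, 0, -6.2, -1, -444, 514, 20, 0, 0, -6.2, -1, -444, 514, 20, 0, 0, -6.2, -1, -444, 514, 20, 0, 0, -6.2, -1, -444, 514, 20, 0, 0, -6.2, -1, -444, 514, 20, 0, 0, -6.2, -1, -444, 514, 20, 0, 0, -6.2, -1, -444, 514, 20, 0, 0, -6.2, -1, -444, 514, 20, 0, 0, -6.2, -1, -444, 514, 20, 0, 0, -6.2, -1, -444, 514, 20, 0, 0, -6.2],
)

```text
t: 2.95
eef_pos: [542.1, 54.3, 194.8]
tcp_rot: [3.141, -0.0, 1.44]
ft_force: [1.0, 0.6, -0.1]
opening: 0.003
```

arm_command(
  motion=[-1, 0, 0, 40, 0, 0, 0, -1, 0, 0, 75, 0, 0, 0, -1, 0, 0, 94, 0, 0, 0, -1, 0, 0, 97, 0, 0, 0, -1, 0, 0, 97, 0, 0, 0],
)

```text
t: 3.45
eef_pos: [542.3, 53.9, 97.7]
tcp_rot: [-3.141, -0.0, 1.439]
ft_force: [0.3, -0.3, 0.2]
opening: 0.006
```

Run:
```python
from h import *
import cv2
print(env.state())
for n in("top","scene"):
    p,d=env.read_camera(n); cv2.imwrite(f"pics/{n}1.png",cv2.resize(p[80:300,130:420,::-1],None,fx=2.5,fy=2.5))
```

```text
{'t': 3.45, 'joints': array([-2.21368922e-02,  5.30328705e-01,  1.87427021e+00,  1.33015384e-04,
        7.37487325e-01, -1.46169003e+00]), 'qvel': array([-0.0011441 , -0.02777394, -0.01465286,  0.00036564,  0.00996386,
        0.00063283]), 'tau': array([-2.44909205e-02, -5.42815626e+01, -1.74032897e+01, -1.72485283e-02,
       -7.75520364e-02,  1.13393180e-03]), 'eef_pos': array([542.309307  ,  53.93346877,  97.72335506]), 'tcp_rot': array([-3.14109226e+00, -3.51164703e-05,  1.43945465e+00]), 'ft_force': array([ 0.33492074, -0.3101817 ,  0.2271305 ]), 'moment': array([ 0.03963407, -0.03944122, -0.01490247]), 'opening': 0.006315829985472894}
```

View pics/scene1.png

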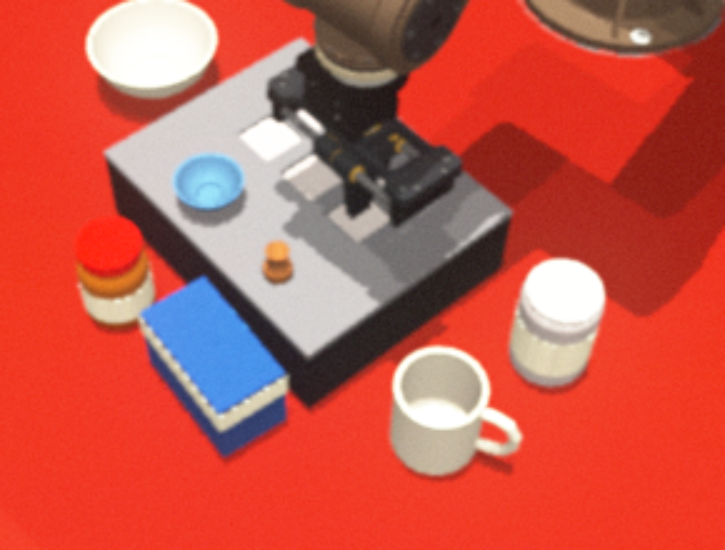

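View pics/top1.png

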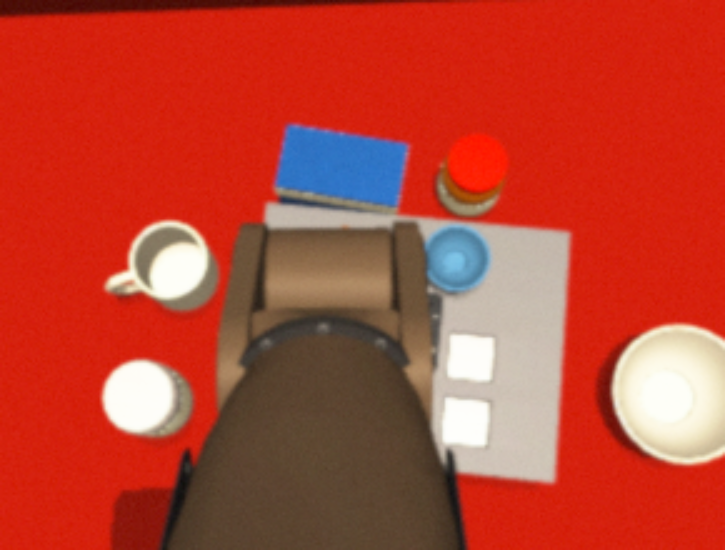

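The tip hangs over the intended rear-left pad, and the gripper's body is clear of everything. Now I'll feel down in small steps.

arm_command(
  motion=[-1, 0, 0, 3, 0, 0, 0, -1, 0, 0, 6, 0, 0, 0, -1, 0, 0, 8, 0, 0, 0, -1, 0, 0, 9, 0, 0, 0, -1, 0, 0, 10, 0, 0, 0, -1, 0, 0, 10, 0, 0, 0],
)

```text
t: 4.15
eef_pos: [542.3, 53.8, 88.3]
tcp_rot: [3.141, -0.0, 1.439]
ft_force: [-2.9, -0.5, 8.9]
opening: 0.005
```

arm_command(
  motion=[-1, 0, 0, 1, 0, 0, 0, -1, 0, 0, 1, 0, 0, 0, -1, 0, 0, 1, 0, 0, 0],
)

```text
t: 4.45
eef_pos: [542.3, 53.8, 88.2]
tcp_rot: [3.141, -0.0, 1.439]
ft_force: [-5.5, -0.6, 21.1]
opening: 0.004
```

Blank: 21 N and no give. Next is the middle-rear pad, 66 mm along tool -x.

arm_command(
  motion=[-1, 0, 0, -6, 0, 0, 0, -1, 0, 0, -11, 0, 0, 0, -1, -33, 0, -11, 0, 0, 0, -1, -66, 0, -11, 0, 0, 0, -1, -66, 0, -11, 0, 0, 0, -1, -66, 0, -7, 0, 0, 0, -1, -66, 0, -4, 0, 0, 0, -1, -66, 0, -2, 0, 0, 0, -1, -66, 0, -1, 0, 0, 0, -1, -66, 0, 0, 0, 0, 0, -1, -66, 0, 0, 0, 0, 0, -1, -66, 0, 0, 0, 0, 0],
)

```text
t: 5.65
eef_pos: [533.6, -10.8, 88.2]
tcp_rot: [3.141, -0.0, 1.441]
ft_force: [-8.0, 0.5, 24.7]
opening: 0.004
```

arm_command(
  motion=[-1, 0, 0, -6, 0, 0, 0, -1, 0, 0, -11, 0, 0, 0, -1, -33, 0, -11, 0, 0, 0, -1, -66, 0, -11, 0, 0, 0, -1, -66, 0, -11, 0, 0, 0, -1, -66, 0, -7, 0, 0, 0, -1, -66, 0, -4, 0, 0, 0, -1, -66, 0, -2, 0, 0, 0, -1, -66, 0, -1, 0, 0, 0, -1, -66, 0, 0, 0, 0, 0, -1, -66, 0, 0, 0, 0, 0, -1, -66, 0, 0, 0, 0, 0],
)

```text
t: 6.85
eef_pos: [525.0, -76.1, 88.2]
tcp_rot: [3.141, -0.0, 1.441]
ft_force: [-6.4, 2.7, 25.2]
opening: 0.006
```

Three blanks so far, so the rear row is done. On to the front row, 64 mm along tool -y.

arm_command(
  motion=[-1, 0, 0, -6, 0, 0, 0, -1, 0, 0, -11, 0, 0, 0, -1, 0, -32, -11, 0, 0, 0, -1, 0, -64, -11, 0, 0, 0, -1, 0, -64, -11, 0, 0, 0, -1, 0, -64, -7, 0, 0, 0, -1, 0, -64, -4, 0, 0, 0, -1, 0, -64, -2, 0, 0, 0, -1, 0, -64, -1, 0, 0, 0, -1, 0, -64, 0, 0, 0, 0, -1, 0, -64, 0, 0, 0, 0, -1, 0, -64, 0, 0, 0, 0],
)

```text
t: 8.05
eef_pos: [462.3, -68.8, 88.2]
tcp_rot: [3.14, 0.0, 1.439]
ft_force: [-7.1, 2.9, 33.1]
opening: 0.006
```

arm_command(
  motion=[-1, 0, 0, -6, 0, 0, 0, -1, 0, 0, -11, 0, 0, 0, -1, 33, 0, -11, 0, 0, 0, -1, 66, 0, -11, 0, 0, 0, -1, 66, 0, -11, 0, 0, 0, -1, 66, 0, -7, 0, 0, 0, -1, 66, 0, -4, 0, 0, 0, -1, 66, 0, -2, 0, 0, 0, -1, 66, 0, -1, 0, 0, 0, -1, 66, 0, 0, 0, 0, 0, -1, 66, 0, 0, 0, 0, 0, -1, 66, 0, 0, 0, 0, 0],
)

```text
t: 9.25
eef_pos: [470.2, -3.3, 86.6]
tcp_rot: [3.142, -0.0, 1.439]
ft_force: [0.5, 0.1, -0.5]
opening: 0.008
```

This one gave (z 86.6 with no blocking force), so it's the release. I'll press it on down slowly to its stop.

arm_command(
  motion=[-1, 0, 0, 0.7, 0, 0, 0, -1, 0, 0, 1.4, 0, 0, 0, -1, 0, 0, 2.1, 0, 0, 0, -1, 0, 0, 2.8, 0, 0, 0, -1, 0, 0, 3.5, 0, 0, 0, -1, 0, 0, 4.2, 0, 0, 0, -1, 0, 0, 4.9, 0, 0, 0, -1, 0, 0, 5.6, 0, 0, 0, -1, 0, 0, 6.2, 0, 0, 0, -1, 0, 0, 6.8, 0, 0, 0, -1, 0, 0, 7, 0, 0, 0, -1, 0, 0, 7, 0, 0, 0, -1, 0, 0, 7, 0, 0, 0],
)

```text
t: 10.55
eef_pos: [470.3, -3.3, 80.2]
tcp_rot: [3.141, -0.0, 1.439]
ft_force: [-2.8, -0.8, 12.5]
opening: 0.006
```

It has reached the hard stop (z 80.2, 12.5 N). Now coming away straight up.

arm_command(
  motion=[-1, 0, 0, -5, 0, 0, 0, -1, 0, 0, -15, 0, 0, 0, -1, 0, 0, -40, 0, 0, 0, -1, 0, 0, -80, 0, 0, 0, -1, 0, 0, -120, 0, 0, 0, -1, 0, 0, -150, 0, 0, 0, -1, 0, 0, -150, 0, 0, 0, -1, 0, 0, -150, 0, 0, 0],
)

```text
t: 11.35
eef_pos: [470.0, -3.2, 230.1]
tcp_rot: [3.14, -0.0, 1.439]
ft_force: [-0.7, 0.9, -0.2]
opening: 0.005
```

Run:
```python
from h import *
import cv2
s=env.state();print(s["eef_pos"],s["ft_force"])
for n in("top","scene"):
    p,d=env.read_camera(n); cv2.imwrite(f"pics/{n}2.png",cv2.resize(p[60:320,130:420,::-1],None,fx=2.2,fy=2.2))
    P0=cv2.imread(f"pics/{n}0.png")
    print(n,[(l,np.round(r[0]["location"])) for l in("drawer","stamp","dish","mug","bowl","tea_box","jam_jar","tin") if (r:=env.spot_point(n,l))])
```

```text
[470.02344047  -3.1783544  230.1235107 ] [-0.65389703  0.94760779 -0.23793614]
top [('stamp', array([265., 176.])), ('dish', array([313., 185.])), ('mug', array([202., 193.])), ('bowl', array([394., 239.])), ('tea_box', array([265., 155.])), ('jam_jar', array([317., 159.])), ('tin', array([193., 240.]))]
scene [('drawer', array([277., 144.])), ('stamp', array([241., 188.])), ('dish', array([211., 160.])), ('mug', array([305., 252.])), ('bowl', array([196., 110.])), ('tea_box', array([215., 236.])), ('jam_jar', array([181., 199.])), ('tin', array([349., 224.]))]
```

View pics/scene2.png

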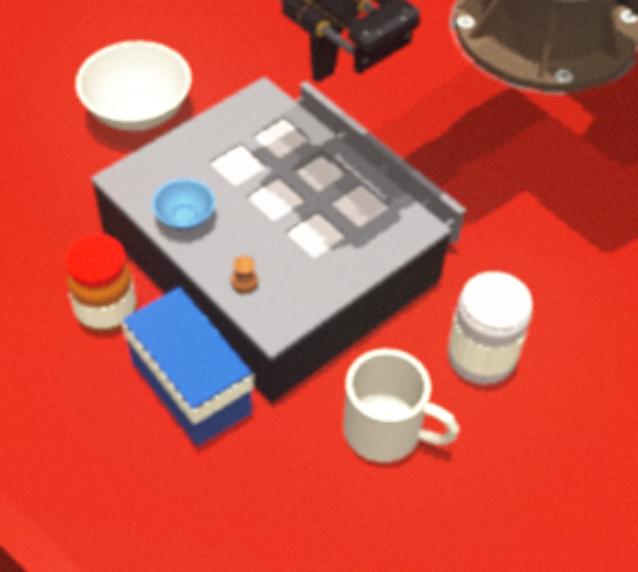

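View pics/top2.png

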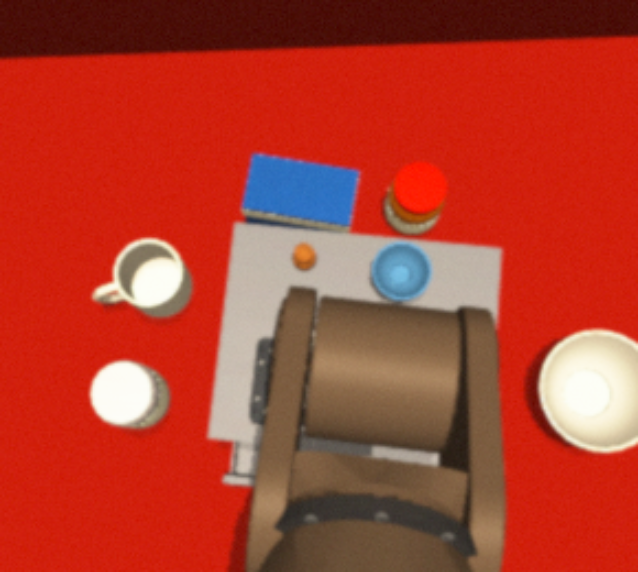

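The drawer plate now stands clear of the till's front: top crop, row ≈480 against the panel edge at ≈440, roughly 45–50 mm. The bystanders look unmoved, so I'll hand in.

Run:
```python
from cell import env
print(env.job_done())
```

```text
the job is handed in; nothing more can be done
None
```

I found the release pad, pressed it fully in, and the drawer came out by itself. The job is handed in; no verdict was reported.

- **Search:** I felt the pads with the closed fingertips. The three rear pads and the front-right pad were blanks, holding firm at z ≈ 88.2 mm under 21–33 N. The front-middle pad gave way. I did not need to try the front-left one.
- **Press:** I pushed the release pad down to its stop at z = 80.2 mm, where the force read 12.5 N. That is about 8 mm of travel, or 48 mm of drawer by the stated gearing. I then lifted straight up to z = 230 mm, and the wrist force was back near zero.
- **Last checks:** Both pictures show the drawer out, by roughly 45–50 mm in the top view. The detected positions of the bystanders match those at the start to within a few pixels (about 5 at most, on the mug), and they look unmoved in the pictures.
- **Missed detection:** The network did not report the drawer in the top view, where the arm partly covers it, so the opening there was read from the picture. It did find the drawer in the scene view.

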